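Step the filling carousel back one notch

TASK

The filling carousel was stepped one place too far and a vial was skipped. With a fingertip, lift the ratchet pawl out of the toothed rim by its thumb lever and throw it back on its stop, push the turntable backward (anticlockwise seen from above) one notch by one of its upright posts, and tip the pawl down again, so that it is home in the next tooth with the turntable backed up against it and the skipped vial under the nozzle. Grip and lift nothing: the vials stay standing in their cups, and the bottles and the tube rack beside the carousel stay where they are.

Things in the scene. Friction and masses are not known exactly. Their poses are not given: they have to be found in the camera images.
- carousel: hand-indexed filling carousel, screwed down: grey base plate 300 x 300 x 18 mm with turntable, pawl and nozzle column. Origin: on the turntable's axis at bench height. Its +x points to the nozzle column, -y to the pawl, +z up. A hub on the axis is 97 mm high; 12 cups (33 mm across, tops at 75 mm) stand 75 mm off the axis.
- turntable (a joint): disc 280 mm across, its rim a ring of 12 sawtooth ratchet teeth on the upper face. Rad, grows BACKWARD = anticlockwise from above; 0 at the start (0.015 play). One notch = 0.524. Forward, the ramps lift the pawl; backward, an upright tooth face meets the nose and stops: catches at 0, 0.524... Drags 0.06 Nm, so it stays where left. Lifting the pawl out shifts it about 0.035 forward (to -0.035).
- pawl (a joint): steel ratchet pawl, 100 g, swinging in the vertical plane carousel x-z about a level pin. Rad, grows as the nose lifts: -0.01 = nose at the foot of a tooth (engaged), 0.2 = on a crest, 2.18 = thrown back on its stop. Falls by its weight: from below 1.3 onto the teeth, from beyond 1.45 onto its stop, and stays. It drops into a tooth only if the turntable is 0.04 or more short of the catch; else it lands on a crest.
- pawl_pin (a point): middle of the pawl's pin, fixed, 80 mm above the bench, carousel x +50, y -128 mm. A bracket upright stands 23 to 32 mm outward of it (carousel -y), 90 mm high. A fingertip sweeping level along carousel x, 26 mm above the pin, throws the pawl back (going +x, to 40 mm past the pin) or sets it down (going -x, to 70 mm past), so far that the pawl is free to fall all the way.
- lever_tip (a point): bead, 10 mm across, ending the pawl's thumb lever (55 mm long from the pin, 14 mm wide, 6 to 10 mm thick). Engaged, the lever points up, leaning 35 degrees to carousel -x: bead 45 mm above the pin, 32 mm to -x; push it towards carousel +x to throw the pawl back. Thrown back, it lies level towards +x.
- pawl_nose (a point): lower edge of the pawl's nose. Engaged: 50 mm to carousel -x of the pin and 23.5 mm below it. Thrown back, the nose arm (50 mm long, 14 mm wide) stands up, its end about 50 mm above the pin and up to 21 mm to carousel +x; push it towards -x to set the pawl down. Teeth: ring 115 to 140 mm off the axis, feet 56, crests 66 mm above the bench.
- nozzle_tip (a point): lower end of the filling nozzle, 124 mm above the bench, at carousel x +75 mm; its arm, at 153 to 168 mm height, comes in from a steel column 182 mm off the axis; column and fitting end below 190 mm.
- post0_top (a point): top centre of finger post 0: upright steel post 11 mm across, 104 mm off the turntable's axis, rising to 149 mm above the bench (41 mm above the vials' mouths); stands at carousel angle 45 degrees (anticlockwise from +x) when the turntable is at 0 and turns with it.
- post1_top (a point): top centre of finger post 1: upright steel post 11 mm across, 104 mm off the turntable's axis, rising to 149 mm above the bench (41 mm above the vials' mouths); stands at carousel angle 135 degrees (anticlockwise from +x) when the turntable is at 0 and turns with it.
- post2_top (a point): top centre of finger post 2: upright steel post 11 mm across, 104 mm off the turntable's axis, rising to 149 mm above the bench (41 mm above the vials' mouths); stands at carousel angle 225 degrees (anticlockwise from +x) when the turntable is at 0 and turns with it.
- post3_top (a point): top centre of finger post 3: upright steel post 11 mm across, 104 mm off the turntable's axis, rising to 149 mm above the bench (41 mm above the vials' mouths); stands at carousel angle 315 degrees (anticlockwise from +x) when the turntable is at 0 and turns with it.
- vial0: loose white sample vial, 25 mm across, 50 mm high, 20 g, standing in a cup at carousel angle -30 degrees; its mouth is 108 mm above the bench. Origin: centre of its underside, 58 mm above the bench. This is the vial that was skipped: one notch past the nozzle.
- vial1: loose white sample vial, 25 mm across, 50 mm high, 20 g, standing in a cup at carousel angle 0 degrees; its mouth is 108 mm above the bench. Origin: centre of its underside, 58 mm above the bench. Under the nozzle at the start.
- vial2: loose white sample vial, 25 mm across, 50 mm high, 20 g, standing in a cup at carousel angle 30 degrees; its mouth is 108 mm above the bench. Origin: centre of its underside, 58 mm above the bench. Not yet filled.
- vial3: loose white sample vial, 25 mm across, 50 mm high, 20 g, standing in a cup at carousel angle 60 degrees; its mouth is 108 mm above the bench. Origin: centre of its underside, 58 mm above the bench. Not yet filled.
- vial4: loose white sample vial, 25 mm across, 50 mm high, 20 g, standing in a cup at carousel angle 90 degrees; its mouth is 108 mm above the bench. Origin: centre of its underside, 58 mm above the bench. Not yet filled.
- reagent_bottle: loose amber reagent bottle, 70 mm across, 140 mm high, beside the carousel; bystander. Origin: centre of its underside.
- wash_bottle: loose white wash bottle with spout, 64 mm across, 175 mm high, beside the carousel; bystander. Origin: centre of its underside.
- tube_rack: loose blue tube rack, 70 x 170 x 48 mm with small tubes up to 77 mm, on the pawl's side of the carousel; bystander. Origin: centre of its underside.
Mind the look-alikes: they are no part of the job. What is shaped like the vial1 but purple or yellow is not meant.

How it is judged (in metres and radians):
On the way, in this order (a step that is already met when the one before it is completed fails the run):
1. the pawl is lifted out of the teeth and thrown back, the turntable still at its place (value of joint pawl above 1.5 rad and value of joint turntable between -0.2 and 0.12 rad), for 0.2 s.
2. with the pawl back, the turntable is pushed backward past the tooth (value of joint pawl above 1.5 rad and value of joint turntable above 0.15 rad), for 0.1 s.
At the end, for the whole second after the job is handed in: The turntable stands one notch back (joint 0.465 to 0.56 rad, that is within about 3 degrees of the catch at 0.524), the pawl is down in the next tooth (below 0.06 rad), both are at rest, vial0 stands within 10 mm of the nozzle's axis, and all five vials stand upright in their cups (value of joint turntable between 0.465 and 0.56 rad and value of joint pawl between -0.1 and 0.06 rad and velocity of joint turntable between -0.03 and 0.03 rad/s and velocity of joint pawl between -0.05 and 0.05 rad/s and horizontal distance between vial0 and nozzle_tip below 0.01 m and height (world z) of each of vial0, vial1, vial2, vial3, vial4 below 0.063 m and angle between each of vial0, vial1, vial2, vial3, vial4's own z axis and vertical below 0.12 rad); the robot touches nothing.
It fails at once if a vial is lifted out of its cup or tipped (height (world z) of any of vial0, vial1, vial2, vial3, vial4 above 0.07 m or angle between any of vial0, vial1, vial2, vial3, vial4's own z axis and vertical above 0.3 rad).
It fails at once if a bottle or the tube rack beside the carousel is moved, lifted or tipped (distance of any of reagent_bottle, wash_bottle, tube_rack from where it was at the start of the episode above 0.03 m or angle between any of reagent_bottle, wash_bottle, tube_rack's own z axis and vertical above 0.3 rad).
It also fails if it takes over 64 s, if anything falls off the work surface, if the arm or the gripper's body presses on something with over 40 N, if the wrist force passes 120 N, or if a joint passes its speed limit or range.

ROBOT

A 7-joint arm with a two-finger parallel gripper is mounted at the origin on the work surface. World frame = base frame: x ahead of the robot, y to its left, z up, the work surface at z = 0. Lengths are in mm, angles in rad, forces in N, time in s.
With the tool pointing down it reaches from about 400 to 850 mm from the base axis. Payload 4.5 kg.
Tool frame: the origin (TCP) lies midway between the tips of the shut fingers; the grasp point (between the pads) lies 19 mm behind it (bot.hold_point_z is the distance from the TCP to the grasp point, in mm); z points along the fingers, y is the line along which they close (so a half turn about z gives the same grasp; the last joint's range is limited). The gripper opens to 85 mm and grips with 20 to 120 N. Pads are 22 mm wide; open, the fingers measure 114 mm over their backs; the gripper's body (76 mm by 85 mm) begins 54 mm behind the grasp point. The pads swing forward as they close: fully open they stand 13 mm farther back than shut.
Start: joints at [-1.191, 0.689, -0.195, 1.565, 0.157, 0.902, -0.215], TCP at [211.825, 588.034, 231.317] pointing down, gripper open.
Joint ranges: [-3.01, 3.01], [-0.46, 2.08], [-1.47, 1.51], [0.13, 2.56], [-1, 4.14], [0.04, 2.09], [-2.66, 2.66]. Speed limits (rad/s): [2.57, 2.57, 3.14, 3.14, 3.14, 3.14, 3.14].

INTERFACE

Orientations are given as a unit quaternion [w, x, y, z].
In Python, from cell import bot gives the robot as it stands.
- The arm moves only by the shell command python3 -m crank 'ROWS' [OPENING] [FORCE]. ROWS is JSON, a list of rows, each a list of 4 numbers: the shift along the tool's x, y, z in m, then the turn about the tool's z in rad. In form: [[x, y, z, spin], ...]. A call has 1 to 12 rows; each row is the pose to reach, as a shift and turn from the pose commanded when the call began, along the tool's axes at that moment; what a row does not reach only later rows make up. A row lasts 1/8 s, in which the tool goes at most 62.5 mm and 10.7 degrees, less where a joint would pass 70% of its speed; a pose out of reach is approached as far as the arm can. A call with a gripper value outside its range is refused whole. OPENING is the opening, from 0 (shut) to 1 (fully open), set as the call begins (- or left out, the last holds). The fingers move at their own pace and stop on an object; FORCE is the grip in N (left out, the last holds). Time passes only in rows, so rows that repeat a pose let the fingers close. It gives the time, the measured TCP pose, the force, the opening and the grip force at its end, in the units of the state.
- bot.state(): the state, without advancing time (a new reading comes with each control period).
- bot.snapshot(name): name is "side" or "top"; returns a dict with "color" (480x640x3 uint8, red, green, blue), "depth" (480x640 float32, mm along the optical axis (not along the pixel's ray), 0 where there is no reading), "intrinsics" (3x3 intrinsics, pixels), "dist_coeffs" ([k1, k2, p1, p2, k3] as OpenCV has them; the pictures are not rectified), "world_from_camera" (4x4, takes a point from camera to world coordinates). Camera axes: x right, y up, looking along -z (the intrinsics and any distortion apply to the point x, -y, -z); pixel columns grow to the right and rows downward; lengths in mm; the calibration is good to about 2 mm. A picture is of the moment at which its call begins.
- bot.sign_off(): hands the job in; it is judged then, once.
The state is a dict: "t": time; "joints": joint angles; "qvel": joint speeds; "tau": joint torques, N m; "position": TCP position; "eef_rot": TCP orientation; "ft_force": force on the tool from outside, world axes, zero at the start; "torque": the same for the moment, N m; "opening": opening from 0.0 (shut) to 1.0 (fully open); "gripper_force": force on a finger pad.
Only numpy, scipy, OpenCV 4.12 (cv2) and the standard library are available. Lean on these libraries where they do the work, as an engineer would, in place of code of your own. Each camera call takes 0.05 s, during which the arm holds its last target. There are 200 camera calls.

## Working session

There is one attempt and no reset: what is moved stays moved. The work goes in short steps, Python scripts to look and compute and a shell command to move; the robot and the scene stay as the last step left them, time stands still between calls to the robot, and variables do not carry over. Pictures are saved under pics/ and viewed, at most 10 in all, crops included, and the job is handed in when it is done.

```bash
mkdir -p pics; cat > h.py <<'E'
import numpy as np, cv2
from cell import bot
def snap(n):
    s=bot.snapshot(n); np.savez(f'/tmp/{n}.npz',**s); return s
def load(n): return dict(np.load(f'/tmp/{n}.npz'))
def cloud(s):
    d=s['depth']; v,u=np.indices(d.shape)
    p=cv2.undistortPoints(np.stack([u,v],-1).reshape(-1,1,2).astype(np.float64),s['intrinsics'],s['dist_coeffs']).reshape(480,640,2)
    P=np.stack([p[...,0]*d,-p[...,1]*d,-d,np.ones_like(d)],-1)@s['world_from_camera'].T
    P=P[...,:3]; P[d==0]=np.nan; return P
def save(s,name): cv2.imwrite(f'pics/{name}.png',s['color'][...,::-1])
E
python3 - <<'E'
from h import *
for n in('top','side'):
    s=snap(n); save(s,n+'0'); print(s['world_from_camera'].round(2).tolist(),s['intrinsics'].tolist())
print(bot.state())
E
```

```text
[[-0.03, 1.0, -0.09, 539.74], [-1.0, -0.02, 0.02, 99.42], [0.02, 0.09, 1.0, 1147.29], [0.0, 0.0, 0.0, 1.0]] [[539.9851062513588, 0.0, 326.7976098351101], [0.0, 539.9851062513588, 234.5041026097096], [0.0, 0.0, 1.0]]
[[0.73, 0.37, -0.57, 32.74], [-0.68, 0.4, -0.62, -593.17], [-0.0, 0.84, 0.55, 708.42], [0.0, 0.0, 0.0, 1.0]] [[591.5134770680315, 0.0, 322.21845405235666], [0.0, 591.5134770680315, 242.64544435861967], [0.0, 0.0, 1.0]]
{'t': 0.1, 'joints': array([-1.19123868,  0.68990662, -0.19449736,  1.56624527,  0.15725699,
        0.9025303 , -0.21510234]), 'qvel': array([-1.71963137e-03, -2.15269738e-03, -8.03802107e-04, -1.31734019e-03,
       -1.90241376e-03, -8.78930383e-05, -2.01120780e-03]), 'tau': array([-3.75462376e-03, -5.40599263e+01, -1.27140485e+00, -1.58984202e+01,
        9.44914209e-03,  4.49071202e-03, -1.10578597e-06]), 'position': array([211.66174562, 587.43288853, 230.55821935]), 'eef_rot': array([-9.23986798e-05,  1.72003926e-01,  9.85095895e-01, -8.47336085e-04]), 'ft_force': array([-0.50067425, -0.71970616,  0.2579908 ]), 'torque': array([-0.0058462 , -0.04191884, -0.03985031]), 'gripper_force': 0.0, 'opening': 1.0014720422156371}
```

View pics/top0.png

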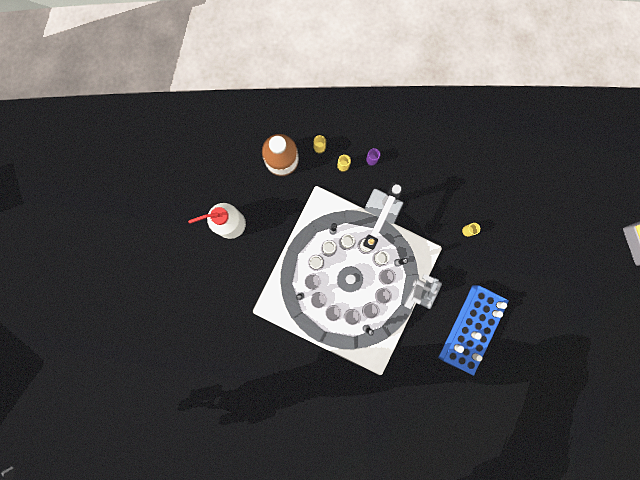

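View pics/side0.png

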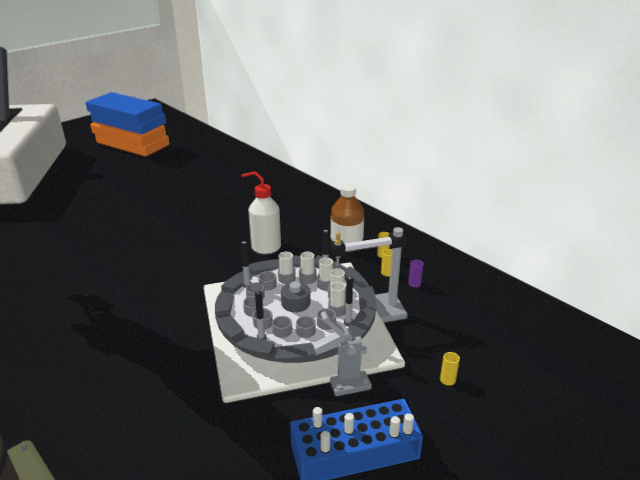

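The top view shows the hub at (350,279), nozzle fitting at (371,241), column at (396,189), pawl bracket at (427,291) and rack at (475,330). The five white vials run from (316,262) to (381,258). The yellow and purple look-alikes stand off the carousel. Next I'll fit the carousel pose from the depth.

```bash
cat > fit.py <<'E'
from h import *
from scipy.optimize import least_squares
def proj(s,W):
    C=(np.linalg.inv(s['world_from_camera'])@np.c_[W,np.ones(len(W))].T).T[:,:3]
    C=C*[1,-1,-1]
    return cv2.projectPoints(C,np.zeros(3),np.zeros(3),s['intrinsics'],s['dist_coeffs'])[0].reshape(-1,2)
def c2w(p,L):
    x,y,a=p; R=np.array([[np.cos(a),-np.sin(a),0],[np.sin(a),np.cos(a),0],[0,0,1]]); return np.asarray(L,float)@R.T+[x,y,0]
E
python3 - <<'E'
from fit import *
s=load('top');P=cloud(s)
z=P[...,2]
for n,(lo,hi) in dict(posts=(140,156),hub=(91,102),col=(175,195),plate=(14,21)).items():
    m=((z>lo)&(z<hi)).astype(np.uint8); m[:, :250]=0; m[:180]=0; m[380:]=0
    k,l,st,c=cv2.connectedComponentsWithStats(m)
    print(n,[(st[i,4],c[i].round().tolist(),np.nanmedian(P[l==i],0).round(1).tolist()) for i in range(1,k) if st[i,4]>4][:14])
    if n=='plate':
        q=P[m>0][:,:2].astype(np.float32); print(cv2.minAreaRect(q))
E
```

```text
posts [(np.int32(32), [334.0, 226.0], [649.1, 65.4, 148.0]), (np.int32(32), [404.0, 260.0], [580.5, -64.7, 147.9]), (np.int32(30), [298.0, 297.0], [518.5, 133.4, 148.2]), (np.int32(31), [370.0, 332.0], [450.5, 3.7, 148.0])]
hub [(np.int32(5), [386.0, 197.0], [709.5, -42.4, 93.6]), (np.int32(9), [386.0, 255.0], [594.1, -38.9, 95.3]), (np.int32(78), [350.0, 279.0], [549.7, 34.4, 95.9]), (np.int32(42), [418.0, 287.0], [530.0, -99.1, 94.5]), (np.int32(5), [366.0, 329.0], [452.2, 8.2, 97.1])]
col [(np.int32(60), [396.0, 189.0], [710.3, -49.8, 178.1]), (np.int32(17), [371.0, 241.0], [615.5, -0.0, 185.2])]
plate [(np.int32(2674), [307.0, 252.0], [663.1, 129.0, 17.4]), (np.int32(1103), [416.0, 244.0], [613.8, -118.2, 17.3]), (np.int32(9), [474.0, 228.0], [651.1, -239.6, 19.0]), (np.int32(44), [629.0, 238.0], [618.1, -593.0, 17.7]), (np.int32(11), [465.0, 232.0], [640.9, -217.2, 18.7]), (np.int32(25), [636.0, 258.0], [575.7, -606.8, 17.4]), (np.int32(22), [439.0, 286.0], [530.1, -157.4, 17.8]), (np.int32(97), [428.0, 302.0], [497.8, -132.7, 17.9]), (np.int32(1154), [372.0, 352.0], [396.8, -16.4, 17.3])]
((521.30712890625, -189.09213256835938), (821.9620361328125, 385.5375671386719), 81.45154571533203)
```

```bash
python3 - <<'E'
import cv2
a=cv2.imread('pics/top0.png')[180:380,250:520]; b=cv2.imread('pics/side0.png')[220:400,200:420]
cv2.imwrite('pics/top0c.png',cv2.resize(a,None,fx=2.9,fy=2.9,interpolation=cv2.INTER_CUBIC))
cv2.imwrite('pics/side0c.png',cv2.resize(b,None,fx=3.3,fy=3.3,interpolation=cv2.INTER_CUBIC))
E
```

```text
(no output)
```

View pics/top0c.png

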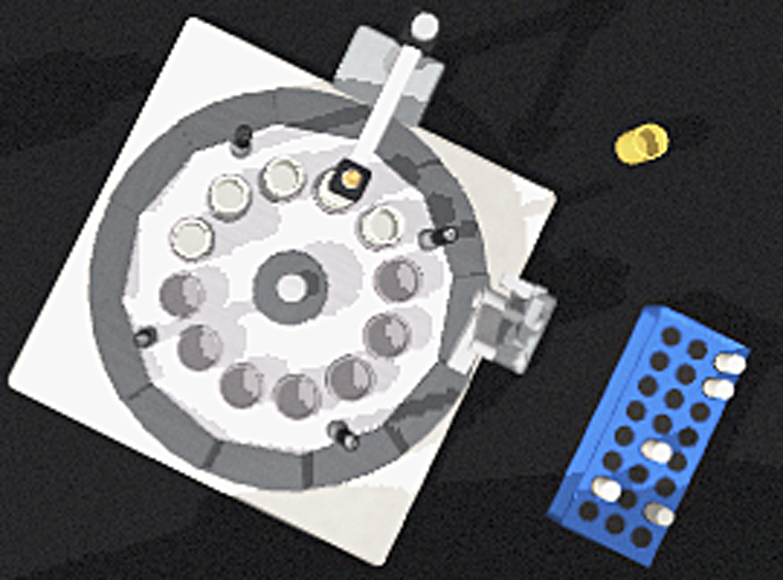

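The posts (z≈148) and hub agree: the carousel axis is at (549.7, 34.4). Carousel +x lies at −27.7° in the world frame, and the column bearing confirms this. Spinning the tool +0.138 rad gives tool x = −carousel x, tool y = +carousel y, and z down. I'll shut the fingers and travel over to carousel (−25, −128).

```bash
python3 -m crank '[[-0.04,-0.046,0,0.02],[-0.08,-0.091,0,0.04],[-0.12,-0.137,0,0.06],[-0.16,-0.183,0,0.08],[-0.2,-0.228,0,0.1],[-0.24,-0.274,0,0.12],[-0.28,-0.32,0,0.138],[-0.32,-0.366,0,0.138],[-0.36,-0.411,0,0.138],[-0.4,-0.457,0,0.138],[-0.44,-0.503,0,0.138],[-0.463,-0.529,0,0.138]]' 0 20
cat >> fit.py <<'E'
POSE=(549.7,34.4,np.deg2rad(-27.7))
def where():
    s=bot.state(); a=POSE[2]; d=s['position'][:2]-POSE[:2]
    R=np.array([[np.cos(a),np.sin(a)],[-np.sin(a),np.cos(a)]])
    from scipy.spatial.transform import Rotation as Ro
    M=Ro.from_quat(np.roll(s['eef_rot'],-1)).as_matrix()
    print('t',s['t'],'carousel xy',(R@d).round(1),'z',s['position'][2].round(1),'tool x in car',(R@M[:2,0]).round(3),'z',M[:,2].round(3),'F car',(R@s['ft_force'][:2]).round(1),'Fz',s['ft_force'][2].round(1),'open',round(s['opening'],2))
if __name__=='__main__': where()
E
python3 fit.py
```

```text
t: 1.6
position: [468.5, -70.3, 231.0]
eef_rot: [0.0, 0.242, 0.97, -0.0]
ft_force: [0.9, 0.5, 0.2]
opening: 0.001
gripper_force: 0.0
t 1.6 carousel xy [ -23.2 -130.4] z 231.0 tool x in car [-1.     0.005] z [-0.    -0.001 -1.   ] F car [0.6 0.8] Fz 0.2 open 0.0
```

```bash
python3 -m crank '[[0.001,0.001,0.03,0],[0.003,0.002,0.06,0],[0.003,0.002,0.09,0],[0.003,0.002,0.115,0],[0.003,0.002,0.125,0],[0.003,0.002,0.125,0]]'; python3 fit.py; python3 - <<'E'
from fit import *
s=snap('side'); im=s['color'][...,::-1][200:420,190:450]
cv2.imwrite('pics/s1.png',cv2.resize(im,None,fx=2.7,fy=2.7,interpolation=cv2.INTER_CUBIC))
E
```

```text
t: 2.35
position: [466.1, -63.3, 106.0]
eef_rot: [-0.001, 0.239, 0.971, -0.0]
ft_force: [0.4, -0.2, 1.1]
opening: 0.0
gripper_force: 0.0
t 2.35 carousel xy [ -28.5 -125.4] z 106.0 tool x in car [-1.  0.] z [-0.001  0.    -1.   ] F car [ 0.4 -0.1] Fz 1.1 open 0.0
```

View pics/s1.png

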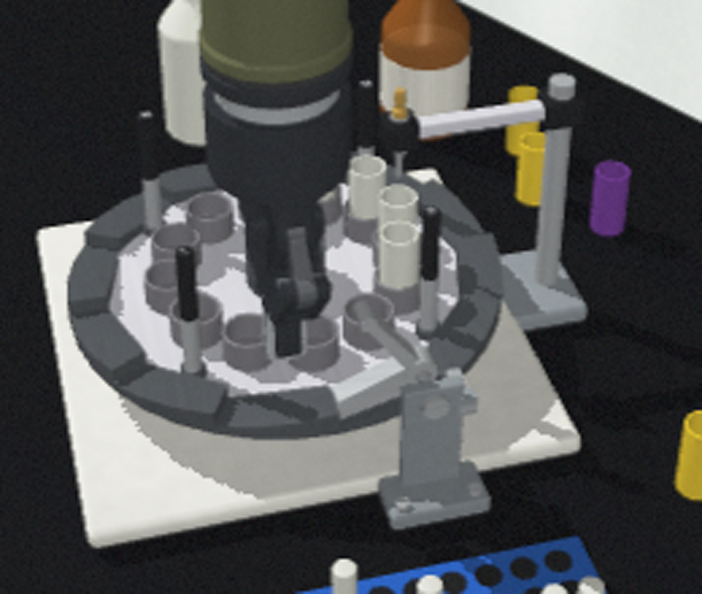

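The fingers at (285,330) stand left of the lever bead at (362,305), in line with it. I'll sweep +x to 40 mm past the pin.

```bash
python3 -m crank '[[-0.01,-0.0025,0,0],[-0.02,-0.0025,0,0],[-0.03,-0.0025,0,0],[-0.04,-0.0025,0,0],[-0.05,-0.0025,0,0],[-0.06,-0.0025,0,0],[-0.07,-0.0025,0,0],[-0.08,-0.0025,0,0],[-0.09,-0.0025,0,0],[-0.1,-0.0025,0,0],[-0.11,-0.0025,0,0],[-0.12,-0.0025,0,0]]'; python3 fit.py; python3 -m crank '[[0,0,0,0],[0,0,0,0],[0,0,0,0]]' >/dev/null;python3 fit.py; python3 - <<'E'
from fit import *
s=snap('side'); im=s['color'][...,::-1][200:420,190:450]
cv2.imwrite('pics/s2.png',cv2.resize(im,None,fx=2.7,fy=2.7,interpolation=cv2.INTER_CUBIC))
E
```

```text
t: 3.9
position: [572.1, -121.7, 106.3]
eef_rot: [0.0, 0.24, 0.971, 0.0]
ft_force: [-0.2, 0.4, -0.1]
opening: -0.003
gripper_force: 0.0
t 3.9 carousel xy [  92.4 -127.8] z 106.3 tool x in car [-1.  0.] z [ 0.  0. -1.] F car [-0.3  0.3] Fz -0.1 open -0.0
t 4.275 carousel xy [  91.2 -127.8] z 106.3 tool x in car [-1. -0.] z [-0.001  0.    -1.   ] F car [-0.4 -0.5] Fz 0.9 open 0.0
```

View pics/s2.png

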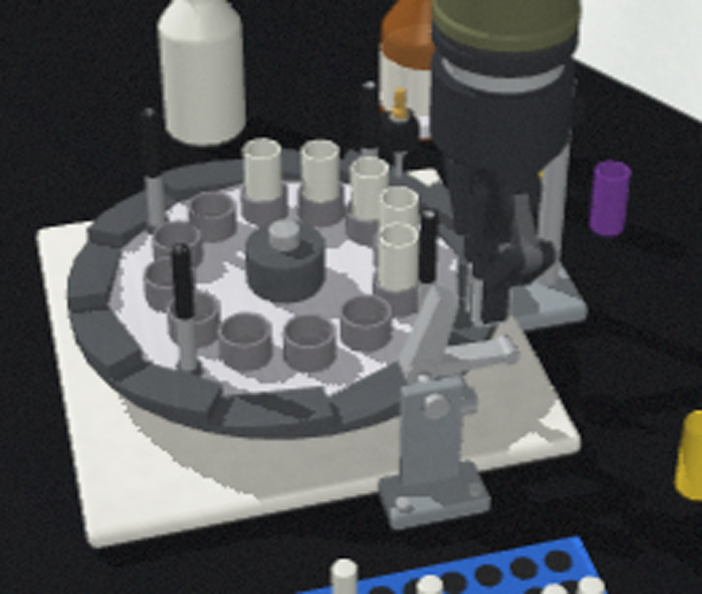

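The pawl is thrown back: the nose arm is upright at (435,310) and the lever lies level at (515,348). Next I'll lift and go behind post 2, which has no vials near it.

```bash
python3 -m crank '[[0,0,-0.03,0],[0,0,-0.06,0],[0,0,-0.095,0],[0.03,0.01,-0.1,0],[0.065,0.02,-0.1,0],[0.1,0.03,-0.1,0],[0.135,0.04,-0.1,0],[0.17,0.048,-0.1,0],[0.199,0.054,-0.08,0],[0.199,0.054,-0.05,0],[0.199,0.054,-0.03,0],[0.199,0.054,-0.02,0]]'; python3 -m crank '[[0,0,0,0],[0,0,0,0]]'>/dev/null; python3 fit.py; cat >> h.py <<'E'
def posts(c=(549.7,34.4),rz=(140,156)):
    s=snap('top');P=cloud(s);d=np.hypot(P[...,0]-c[0],P[...,1]-c[1])
    m=((P[...,2]>rz[0])&(P[...,2]<rz[1])&(d>85)&(d<120)).astype(np.uint8)
    k,l,st,ce=cv2.connectedComponentsWithStats(m)
    for i in range(1,k):
        if st[i,4]>6:
            q=np.nanmedian(P[l==i],0)-[*c,0]; a=(np.rad2deg(np.arctan2(q[1],q[0]))+27.7)%360
            print(st[i,4],q.round(1),'car ang',a.round(2),'theta',np.deg2rad((a-45+45)%90-45).round(3))
E
python3 -c "
from h import *
posts()"
```

```text
t: 5.82
position: [420.0, 19.1, 125.6]
eef_rot: [-0.001, 0.239, 0.971, -0.0]
ft_force: [0.2, 0.2, 0.3]
opening: 0.0
gripper_force: 0.0
t 6.075 carousel xy [-106.9  -73.6] z 126.8 tool x in car [-1.  0.] z [ 0.001  0.    -1.   ] F car [-0.3  0.6] Fz 0.5 open 0.0
29 [100.1  28.2 148.4] car ang 43.44 theta -0.027
31 [  27.9 -100.1  147.9] car ang 313.29 theta -0.03
30 [-27.6 100.  147.9] car ang 133.14 theta -0.032
19 [-98.9 -27.4 148. ] car ang 223.18 theta -0.032
```

```bash
python3 -m crank '[[-0.009,0.001,0,0],[-0.015,0.001,0,0],[-0.019,-0.002,0,0],[-0.023,-0.0055,0,0],[-0.027,-0.009,0,0],[-0.031,-0.012,0,0],[-0.035,-0.0145,0,0],[-0.039,-0.017,0,0],[-0.043,-0.019,0,0],[-0.045,-0.02,0,0],[-0.045,-0.02,0,0]]'; python3 fit.py;python3 -c "
from h import *
posts()"
```

```text
t: 7.5
position: [452.0, -19.6, 126.4]
eef_rot: [0.001, 0.24, 0.971, 0.0]
ft_force: [0.9, 0.5, 0.5]
opening: 0.001
gripper_force: 0.0
t 7.5 carousel xy [-61.4 -93.2] z 126.4 tool x in car [-1.  0.] z [ 0.002  0.001 -1.   ] F car [0.6 0.9] Fz 0.5 open 0.0
30 [ 82.3  63.  148.7] car ang 65.14 theta 0.352
30 [ 62.9 -81.8 148.1] car ang 335.28 theta 0.354
31 [-62.9  82.3 148.5] car ang 155.09 theta 0.351
```

```bash
python3 -m crank '[[-0.003,-0.002,0,0],[-0.006,-0.0035,0,0],[-0.009,-0.005,0,0],[-0.009,-0.005,0,0],[-0.009,-0.005,0,0]]'; python3 fit.py;python3 -c "
from h import *
posts()"
```

```text
t: 8.18
position: [456.6, -28.4, 126.3]
eef_rot: [0.0, 0.24, 0.971, 0.0]
ft_force: [0.5, -0.4, -0.1]
opening: 0.001
gripper_force: 0.0
t 8.175 carousel xy [-53.2 -98.9] z 126.3 tool x in car [-1.     0.001] z [ 0.  0. -1.] F car [ 0.7 -0.1] Fz -0.1 open 0.0
32 [ 76.2  70.6 148.5] car ang 70.54 theta 0.446
33 [ 71.2 -75.7 147.6] car ang 340.97 theta 0.453
29 [-70.5  76.9 148.7] car ang 160.23 theta 0.44
```

θ ≈ 0.446, which is short of the catch by more than 0.04, as needed for the pawl to drop in. I'll back off and go round to the +x side of the pawl.

```bash
python3 -m crank '[[0.012,0,0,0],[0.015,0,-0.025,0],[0.015,0,-0.055,0],[0.01,0,-0.08,0],[-0.03,-0.01,-0.08,0],[-0.07,-0.02,-0.08,0],[-0.11,-0.028,-0.08,0],[-0.145,-0.033,-0.08,0],[-0.156,-0.033,-0.06,0],[-0.156,-0.033,-0.03,0],[-0.156,-0.033,0.0,0],[-0.156,-0.033,0.02,0]]'; python3 -m crank '[[0,0,0,0],[0,0,0,0]]'>/dev/null; python3 fit.py; python3 -c "
from h import *
posts()"
```

```text
t: 9.72
position: [577.6, -129.2, 104.5]
eef_rot: [-0.002, 0.239, 0.971, -0.0]
ft_force: [-0.4, -0.3, -0.1]
opening: -0.004
gripper_force: 0.0
t 9.975 carousel xy [ 102.7 -131.5] z 106.9 tool x in car [-1. -0.] z [ 0.001  0.    -1.   ] F car [0.4 1. ] Fz -0.6 open -0.0
32 [ 76.1  70.6 148. ] car ang 70.58 theta 0.446
31 [ 71.3 -75.7 149. ] car ang 340.98 theta 0.453
31 [-70.4  76.9 147.6] car ang 160.18 theta 0.439
34 [-76.5 -70.4 147.7] car ang 250.33 theta 0.442
```

Now I'll sweep −x to x ≈ −15.

```bash
python3 -m crank '[[0.01,0,0,0],[0.02,0,0,0],[0.03,0,0,0],[0.04,0,0,0],[0.05,0,0,0],[0.06,0,0,0],[0.07,0,0,0],[0.08,0,0,0],[0.09,0,0,0],[0.1,0,0,0],[0.11,0,0,0],[0.117,0,0,0]]'; python3 -m crank '[[0,0,0,0],[0,0,0,0],[0,0,0,0]]'>/dev/null; python3 fit.py; python3 - <<'E'
from fit import *
posts()
s=snap('side'); im=s['color'][...,::-1][200:420,190:450]
cv2.imwrite('pics/s3.png',cv2.resize(im,None,fx=2.7,fy=2.7,interpolation=cv2.INTER_CUBIC))
E
```

```text
t: 11.52
position: [475.2, -75.3, 106.3]
eef_rot: [-0.0, 0.239, 0.971, 0.0]
ft_force: [-0.4, 0.8, -0.8]
opening: 0.001
gripper_force: 0.0
t 11.9 carousel xy [ -13.8 -131.8] z 106.3 tool x in car [-1.     0.001] z [ 0.001  0.    -1.   ] F car [0.9 0.5] Fz -0.8 open -0.0
32 [ 76.   70.6 148.6] car ang 70.6 theta 0.447
32 [ 71.3 -75.6 147.7] car ang 341.03 theta 0.454
30 [-70.6  76.9 147.8] car ang 160.24 theta 0.44
32 [-76.6 -70.6 147.8] car ang 250.36 theta 0.443
```

View pics/s3.png

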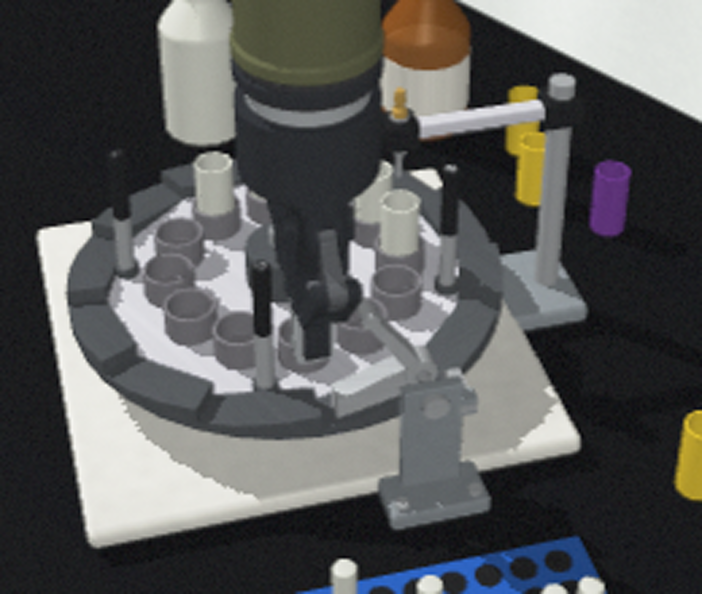

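The pawl is down in its engaged attitude (lever at (385,335), nose at (365,385)) and the table still reads 0.446. I'll lift, go behind post 2 again and push it home.

```bash
python3 -m crank '[[0,0,-0.03,0],[0,0,-0.065,0],[0,0,-0.1,0],[0.02,0.01,-0.1,0],[0.045,0.025,-0.1,0],[0.058,0.033,-0.09,0],[0.058,0.033,-0.06,0],[0.058,0.033,-0.035,0],[0.058,0.033,-0.021,0],[0.058,0.033,-0.021,0]]'; python3 -m crank '[[-0.006,0,0,0],[-0.012,0,0,0],[-0.016,0,0,0],[-0.019,-0.001,0,0],[-0.022,-0.0015,0,0],[-0.0245,-0.002,0,0],[-0.0265,-0.002,0,0],[-0.0265,-0.002,0,0],[-0.0265,-0.002,0,0]]'; python3 fit.py; python3 -c "
from h import *
posts()"
```

```text
t: 13.25
position: [439.2, -19.5, 126.6]
eef_rot: [-0.001, 0.239, 0.971, -0.0]
ft_force: [0.2, -0.6, 0.7]
opening: 0.001
gripper_force: 0.0
t: 14.38
position: [462.7, -33.4, 127.3]
eef_rot: [0.0, 0.239, 0.971, 0.0]
ft_force: [-0.3, 0.3, -0.2]
opening: 0.001
gripper_force: 0.1
t 14.375 carousel xy [ -45.5 -100.5] z 127.3 tool x in car [-1.  0.] z [ 0.001  0.    -1.   ] F car [-0.4  0.2] Fz -0.2 open 0.0
31 [ 75.1 -71.6 147.8] car ang 344.07 theta 0.507
29 [ 71.6  75.4 148.3] car ang 74.18 theta 0.509
28 [-75.8  71.7 148. ] car ang 164.31 theta 0.512
```

Still free at ≈0.51, so I'll creep on until the force rises.

```bash
python3 -m crank '[[-0.001,0,0,0],[-0.002,0,0,0],[-0.002,0,0,0],[-0.002,0,0,0]]'>/dev/null; python3 fit.py;  python3 -m crank '[[-0.001,0,0,0],[-0.002,0,0,0],[-0.002,0,0,0],[-0.002,0,0,0]]'>/dev/null; python3 fit.py; python3 -c "
from h import *
posts()"
```

```text
t 14.925 carousel xy [ -43.8 -100.9] z 127.2 tool x in car [-1.  0.] z [-0. -0. -1.] F car [-0.8 -1.3] Fz -0.3 open -0.0
t 15.425 carousel xy [ -43.7 -101. ] z 127.2 tool x in car [-1.    -0.001] z [-0.003  0.001 -1.   ] F car [-5.6 -0.4] Fz 4.4 open 0.0
31 [ 77.1 -69.8 148. ] car ang 345.57 theta 0.534
29 [ 69.8  77.1 148.6] car ang 75.56 theta 0.533
30 [-76.1  69.9 148.1] car ang 165.13 theta 0.526
```

It is against the catch (−5.6 N, TCP stalled, θ ≈ 0.53). I'll back off, lift clear and check.

```bash
python3 -m crank '[[0.01,0,0,0],[0.02,0,0,0],[0.02,0,-0.03,0],[0.02,0,-0.06,0],[0.02,0,-0.1,0],[0.04,0.04,-0.12,0],[0.06,0.09,-0.12,0],[0.07,0.14,-0.12,0],[0.07,0.18,-0.12,0],[0.07,0.22,-0.12,0],[0.07,0.22,-0.12,0]]'; python3 - <<'E'
from fit import *
posts()
s=snap('side'); im=s['color'][...,::-1][200:420,190:450]
cv2.imwrite('pics/s4.png',cv2.resize(im,None,fx=2.7,fy=2.7,interpolation=cv2.INTER_CUBIC))
E
```

```text
t: 16.85
position: [506.8, 196.0, 247.2]
eef_rot: [0.001, 0.237, 0.971, 0.002]
ft_force: [-0.5, -0.4, -0.2]
opening: 0.002
gripper_force: 0.0
31 [ 75.8 -70.  147.5] car ang 344.97 theta 0.523
30 [ 69.7  77.1 148.5] car ang 75.58 theta 0.534
30 [-71.  -76.5 147.7] car ang 254.81 theta 0.52
30 [-76.1  69.9 147.6] car ang 165.12 theta 0.526
```

View pics/s4.png

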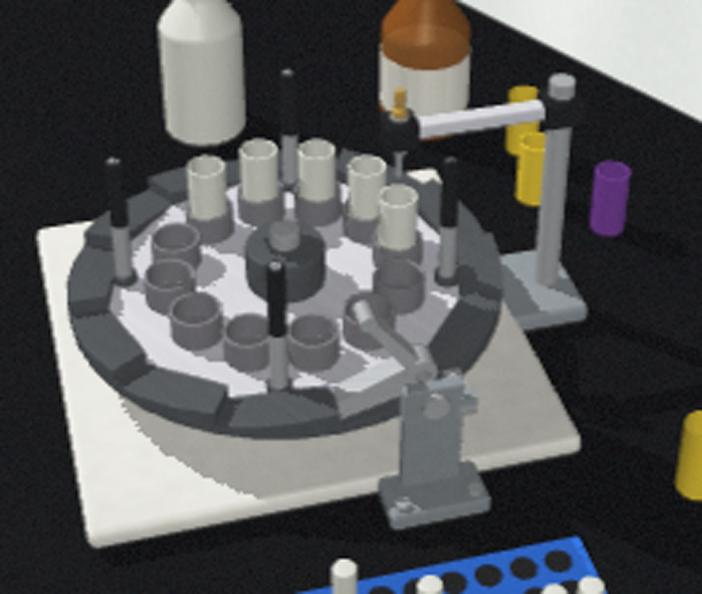

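The pawl is engaged at (385,365), all five vials are standing, and the front one (vial0, at (398,215)) is under the nozzle at (400,155). θ ≈ 0.526, so I'm handing in.

```bash
python3 -m crank '[[0,0,0,0],[0,0,0,0],[0,0,0,0]]'>/dev/null; python3 -c "
from cell import bot
print(bot.sign_off())"
```

```text
the job is handed in; nothing more can be done
None
```

The job is handed in (no verdict came back): the turntable is one notch back against the catch (about 0.526 rad measured), the pawl is down in the next tooth, vial0 is under the nozzle, all five vials are standing, and nothing else was touched.

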